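Put the fencing kit back in its shadow tray

ROBOT

A 7-joint arm with a two-finger parallel gripper is mounted at the origin on the work surface. World frame = base frame: x ahead of the robot, y to its left, z up, the work surface at z = 0. Lengths are in m, angles in rad, forces in N, time in s.
With the tool pointing down it reaches from about 0.425 to 0.825 m from the base axis. Payload 3.6 kg.
Tool frame: the origin (TCP) lies midway between the tips of the shut fingers; the grasp point (between the pads) lies 19 mm behind it; z points along the fingers, y is the line along which they close (so a half turn about z gives the same grasp; the last joint's range is limited). The gripper opens to 93 mm and grips with 3 to 60 N. Pads are 15 mm wide; open, the fingers measure 128 mm over their backs; the gripper's body (75 mm by 188 mm) begins 65 mm behind the grasp point.
Start: joints at [-1.228, 0.615, -0.013, 1.423, 0.008, 1.103, -0.04], TCP at [0.235, 0.606, 0.219] pointing down, gripper open.
Joint ranges: [-3.12, 3.12], [-0.3, 2.06], [-1.34, 1.32], [0.26, 2.42], [-1.36, 4.5], [0.01, 1.98], [-2.84, 2.84]. Speed limits (rad/s): [2.79, 2.79, 3.14, 3.14, 3.14, 3.14, 3.14].

INTERFACE

Orientations are given as a unit quaternion [x, y, z, w].
In Python, from rig import robot gives the robot as it stands.
- The arm moves only by the tool nudge_tcp, called by a JSON object that holds its "fn" and its "kwargs", one argument or row to a line. Schema: {"type":"object","properties":{"motion":{"type":"array","items":{"type":"array","items":{"type":"array","items":{"type":"number"},"minItems":7,"maxItems":7},"minItems":1,"maxItems":8},"minItems":1,"maxItems":1},"clamp_n":{"type":"number"},"only":{"type":"string"},"quiet":{"type":"boolean"},"lines":{"type":"string"}},"required":["motion"],"additionalProperties":false}. motion is a list that holds a single list of rows (three levels of brackets), with 1 to 8 rows, each of 7 numbers: dx, dy, dz in shares of the most that a row can go, 1 being 62.5 mm, then a rotation vector rx, ry, rz in a scale on which 1.0 is pi rad, then the finger opening in m; each row shifts and turns the commanded pose from where the row before left it, along the tool's axes as they then stand; what a row does not reach is not made up. A row lasts 1/8 s, in which the tool goes at most 0.0625 m and 0.188 rad, less where a joint would pass 70% of its speed; a pose out of reach is approached as far as the arm can. The fingers move at their own pace and stop on an object; clamp_n is the grip in N (left out, the last holds). Time passes only in rows, so rows that do not move let the fingers close. The tool returns the time, the measured TCP pose, the force, the opening and the grip force at its end. only (a regular expression) keeps the lines of the reply that match it, lines (a string "A,B") keeps lines A to B, and quiet returns only ok. No shift or turn number may pass 1 either way. Input that does not fit is refused with a message, and nothing moves.
- robot.observe(): the state, without advancing time (a new reading comes with each control period).
- robot.get_image(name): name is "scene" or "top"; returns the picture (480x640x3 uint8, red, green, blue); there is no depth.
- robot.camera_params(name): a dict with "fx", "fy", "cx", "cy" (pixels), "D" ([k1, k2, p1, p2, k3] as OpenCV has them; the pictures are not rectified), "rvec" (rotation vector, rad) and "tvec" (3), from world to camera coordinates, as OpenCV has them. Camera axes: x right, y down, z forward; pixel columns grow to the right and rows downward; lengths in m; the calibration is good to about 2 mm. A picture is of the moment at which its call begins. camera_params takes no time and is no camera call.
- robot.finish_job(): hands the job in; it is judged then, once.
The state is a dict: "time_s": time; "joints": joint angles; "qd": joint speeds; "joint_efforts": joint torques, N m; "tool_pos": TCP position; "tool_rot": TCP orientation; "force": force on the tool from outside, world axes, zero at the start; "wrist_torque": the same for the moment, N m; "gripper_width": finger opening in m; "grip_force": force on a finger pad.
Only numpy, scipy, OpenCV 4.12 (cv2) and the standard library are available. Lean on these libraries where they do the work, as an engineer would, in place of code of your own. Each camera call takes 0.05 s, during which the arm holds its last target. There are 200 camera calls.

TASK

Put the fencing kit away in its shadow tray: lay the fencing pliers and the orange screwdriver fully home in their own cut-outs, and stand the green-lidded jar of staples upright in the tray's corner bay, behind the raised lip. Set each one down rather than dropping it, and leave everything else on the bench where it is.

Things in the scene. Friction and masses are not known exactly. Their poses are not given: they have to be found in the camera images.
- tray: Fixed plywood tray, 320 (x) by 225 (y) mm, dark foam with yellow-floored cut-outs. Origin: centre of its underside; level, z up; stowed tools point to tray +x. Floors of pockets and bay 12 mm above the bench, foam top 28 mm, rim 9 mm thick, 38 mm high (46 round the bay). The two pockets are straight-walled, follow the tool's outline with about 2.5 mm to spare and take it in one pose only.
- pliers_pocket (a point): On the floor of the pliers cut-out, where the pliers' origin lies when home: tray (42, -52, 12) mm; axes as the tray's. Finger scoops, as deep as the pocket, flank it: 48 mm long in tray x, centred on this point, reaching 46 mm from it to either side in tray y.
- pliers_pocket_nose (a point): On the same floor, 88 mm further along tray +x: where the pliers' nose point lies when home.
- driver_pocket (a point): On the floor of the screwdriver cut-out, where the screwdriver's origin lies when home, at tray (-95, 55, 12) mm; axes as the tray's. Finger scoops down to the floor: 44 mm long in tray x, centred on this point, reaching 42 mm from it to either side in tray y.
- driver_pocket_tip (a point): On the same floor, 148 mm further along tray +x: where the screwdriver's tip point lies when home.
- jar_bay (a point): Centre of the cork floor of the jar bay, the square bay in the tray's (+x, +y) corner, at tray (109, 61, 12) mm; 84 by 83 mm inside, with an upright lip all round whose top is 34 mm above this floor.
- pliers: Closed rigid fencing pliers, 0.42 kg (0.75 to 1.3 times), lying flat; dark head, two red handles. x to the nose. Origin: underside, mid-neck, 12 mm behind the centre of mass. Neck: flat sides 34 mm apart in y, 20 mm thick, x -26 to 22: grip here. Nose x = 88, handle ends x = -172 mm (53 mm over both); at x = 45 a 20 mm round hammer face reaches y = 44, a pointed spike y = -46 mm.
- pliers_nose (a point): Point at the nose of the pliers, level with the underside, 88 mm from the origin along the pliers' +x.
- screwdriver: Flat-head screwdriver, 0.11 kg (0.8 to 1.3 times), lying on its flat-sided orange grip (95 mm long, 30 wide, 28 high); steel shaft 6.6 mm thick, its axis 14 mm up, ending in the flat tip at x = 148 mm. x along the tool, tip at +x; z up. Origin: underside, under the middle of the grip, near the centre of mass: grip here.
- screwdriver_tip (a point): Point below the screwdriver's tip, level with the grip's underside, 148 mm from the origin along its +x.
- staple_jar: Screw-top jar of fencing staples, 0.30 kg (0.6 to 1.4 times), standing; 74 mm tall, grey body 56 mm across, green lid 60 mm across from 56 to 74 mm height. Origin: centre of its underside, z up.
- gate_hinge: Galvanised T-hinge lying flat on the bench (225 by 110 mm, 4 to 11 mm thick); bystander. Origin: underside, at the knuckle.
- tape_measure: Yellow tape measure standing on its edge, 74 by 40 by 66 mm; bystander. Origin: centre of underside.
- pencil: Flat red carpenter's pencil, 175 by 13 by 7.5 mm; bystander. Origin: underside, mid-length.
- mug: Dark blue mug, 80 mm across, 88 mm tall; bystander. Origin: centre of underside.
- hammer: Claw hammer lying on its side, about 320 mm long; bystander. Origin: underside, mid-length.
- oil_bottle: Black oil bottle with yellow label and red cap, 54 mm across, 150 mm tall; bystander. Origin: centre of underside.

How it is judged:
At the end, for the whole second after the job is handed in: Pliers and screwdriver each at rest in their own cut-out: origin within 6 mm of its pocket point and under 3 mm above the floor, nose or tip within 8 mm, tilt under 0.05 rad. Jar at rest in the bay: within 20 mm of its centre, under 4 mm above its floor, tilt under 0.08 rad (horizontal distance between pliers and pliers_pocket below 0.006 m and z of pliers in the frame of pliers_pocket below 0.003 m and horizontal distance between pliers_nose and pliers_pocket_nose below 0.008 m and angle between each of pliers, screwdriver's own z axis and vertical below 0.05 rad and linear speed of each of pliers, screwdriver, staple_jar below 0.02 m/s and angular speed of each of pliers, screwdriver, staple_jar below 0.2 rad/s and horizontal distance between screwdriver and driver_pocket below 0.006 m and z of screwdriver in the frame of driver_pocket below 0.003 m and horizontal distance between screwdriver_tip and driver_pocket_tip below 0.008 m and horizontal distance between staple_jar and jar_bay below 0.02 m and z of staple_jar in the frame of jar_bay below 0.004 m and angle between staple_jar's own z axis and vertical below 0.08 rad); the robot touches nothing.
It fails at once if the pliers, the screwdriver or the jar is dropped (faster than 0.7 m/s out of the fingers, a fall of about 25 mm) ((linear speed of pliers above 0.7 m/s and contact force between pliers and the fingers below 0.2 N) or (linear speed of screwdriver above 0.7 m/s and contact force between screwdriver and the fingers below 0.2 N) or (linear speed of staple_jar above 0.7 m/s and contact force between staple_jar and the fingers below 0.2 N)).
It fails at once if another thing on the bench is moved by more than 30 mm (distance of any of gate_hinge, tape_measure, pencil, mug, hammer, oil_bottle from where it was at the start of the episode above 0.03 m).
It also fails if it takes over 72 s, if anything falls off the work surface, if the arm or the gripper's body presses on something with over 40 N, if the wrist force passes 120 N, or if a joint passes its speed limit or range.

## Working session

There is one attempt and no reset: what is moved stays moved. The work goes in short steps, Python scripts to look and compute and a tool call to move; the robot and the scene stay as the last step left them, time stands still between calls to the robot, and variables do not carry over. Pictures are saved under pics/ and viewed, at most 10 in all, crops included, and the job is handed in when it is done.

```bash
ls; mkdir -p pics
```

Run:
```python
from rig import robot
import cv2
for n in("top","scene"):
    cv2.imwrite(f"pics/{n}0.png",robot.get_image(n)[:,:,::-1]); print(robot.camera_params(n))
print(robot.observe())
```

```text
pics
rig.py
{'fx': 481.2056094086037, 'fy': 481.2056094086037, 'cx': 322.29364134567396, 'cy': 241.50389886717178, 'D': array([0.03149214, 0.        , 0.        , 0.        , 0.        ]), 'rvec': array([ 2.16358759, -2.12291639,  0.20593965]), 'tvec': array([-0.07552651,  0.58280541,  1.12760723])}
{'fx': 492.19235067120707, 'fy': 492.19235067120707, 'cx': 321.61129591998196, 'cy': 234.98416367587612, 'D': array([-0.12710538,  0.        ,  0.        ,  0.        ,  0.        ]), 'rvec': array([ 1.8988616 ,  1.61816912, -0.66438783]), 'tvec': array([-0.03414863, -0.41573031,  1.91110335])}
{'time_s': 0.1, 'joints': array([-1.22753067,  0.61579628, -0.01261225,  1.42473912,  0.0081084 ,
        1.10340697, -0.04041778]), 'qd': array([ 0.00091386, -0.00171523,  0.0003507 , -0.00378405, -0.00088292,
        0.00036421,  0.00103404]), 'joint_efforts': array([ 6.60139322e-04, -4.60040689e+01,  2.09710286e-01, -1.66243654e+01,
       -6.12335326e-02,  1.69008347e-02,  9.20787670e-05]), 'tool_pos': array([0.2346429 , 0.60540206, 0.2176139 ]), 'tool_rot': array([ 1.83807641e-01,  9.82961560e-01, -1.13348268e-03, -1.92404825e-04]), 'force': array([ 0.94531504, -0.90015895,  0.03609841]), 'wrist_torque': array([ 0.01960672,  0.03512317, -0.02985607]), 'grip_force': 0.0, 'gripper_width': 0.09266631457392209}
```

View pics/top0.png

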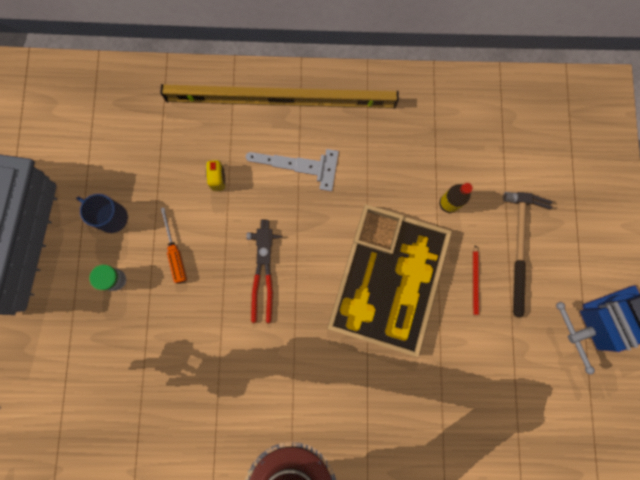

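View pics/scene0.png

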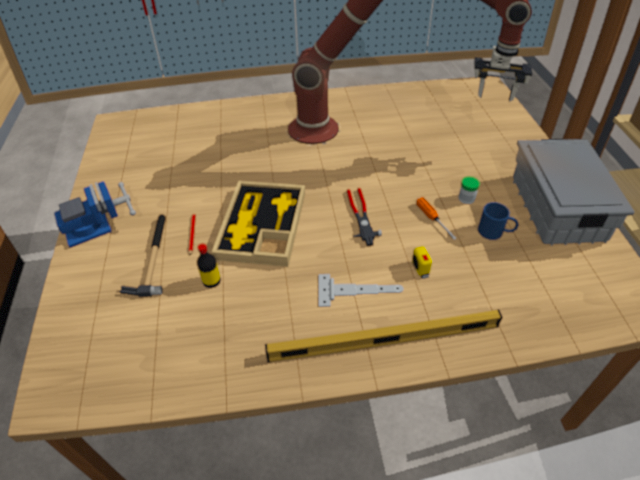

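The top view shows the jar (104,278), screwdriver (tip 165,210, grip 177,265), pliers (nose 265,222) and tray (390,280). I'll enlarge the tools and the tray next.

Create h.py:
```python
import numpy as np,cv2
from scipy.spatial.transform import Rotation as R
from rig import robot
def cam(n):
    p=robot.camera_params(n); K=np.array([[p['fx'],0,p['cx']],[0,p['fy'],p['cy']],[0,0,1]])
    return K,p['D'],np.array(p['rvec']),np.array(p['tvec'])
def w2p(n,P):
    K,D,r,t=cam(n); return cv2.projectPoints(np.array(P,float).reshape(-1,1,3),r,t,K,D)[0].reshape(-1,2)
def p2w(n,uv,z):
    K,D,r,t=cam(n); M=cv2.Rodrigues(r)[0]; c=-M.T@t
    q=cv2.undistortPoints(np.array(uv,float).reshape(-1,1,2),K,D).reshape(-1,2)
    d=np.c_[q,np.ones(len(q))]@M
    return c+d*((np.broadcast_to(z,len(q))-c[2])/d[:,2])[:,None]
```

Run:
```python
from h import *
im=cv2.imread('pics/top0.png')
cv2.imwrite('pics/a.png',cv2.resize(im[200:335,80:290],None,fx=3.8,fy=3.8,interpolation=cv2.INTER_CUBIC))
cv2.imwrite('pics/b.png',cv2.resize(im[200:360,325:465],None,fx=3.75,fy=3.75,interpolation=cv2.INTER_CUBIC))
K,D,r,t=cam('top');M=cv2.Rodrigues(r)[0];print(-M.T@t)
K,D,r,t=cam('scene');M=cv2.Rodrigues(r)[0];print(-M.T@t, w2p('top',[[0,0,0],[.235,.606,.219]]),w2p('scene',[.235,.606,.219]))
```

```text
[ 0.38573084 -0.0397959   1.21098822]
[ 1.60669668 -0.19380606  1.09876241] [[289.78705421 492.34317231]
 [-28.88222316 399.23449029]] [[495.00183344  97.77650853]]
```

View pics/a.png

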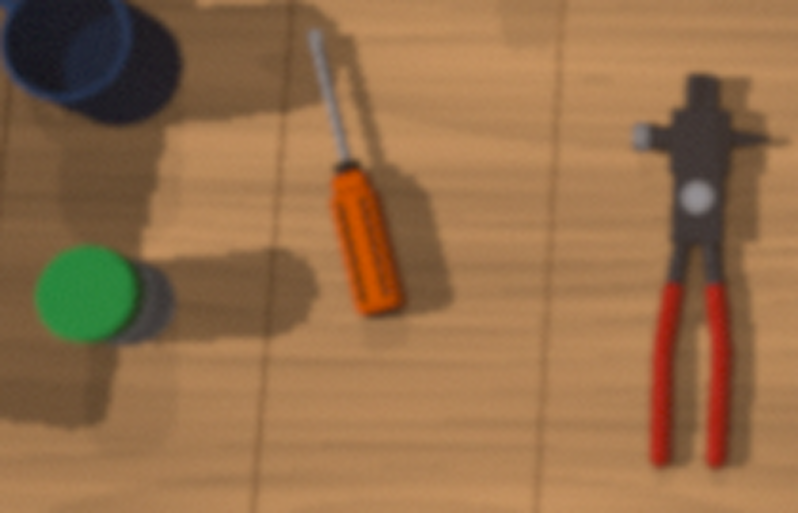

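View pics/b.png

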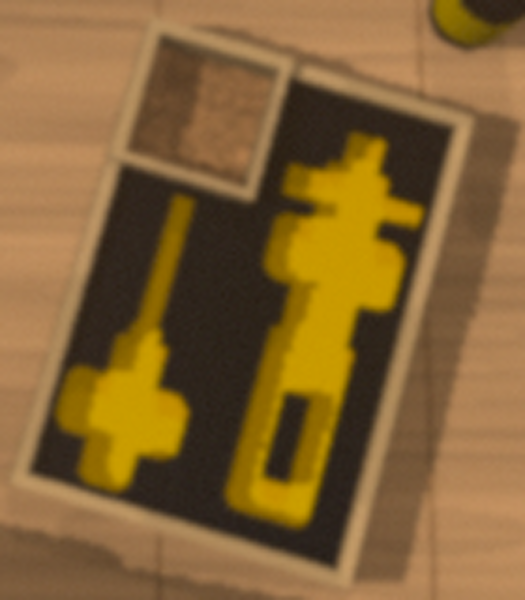

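Crop a: screwdriver tip (316,32), tail (381,312); pliers nose (704,75), handle ends (660,466) and (717,466), hammer face (633,136), spike (786,141); jar lid centre (87,294). Crop b: rim corners (153,20), (473,117), (348,585), (14,484).

Create fit.py:
```python
from h import *
from scipy.optimize import least_squares
def unc(p,s,o): return (np.array(p,float)+.5)/s-.5+np.array(o)
def T(q,P): 
    P=np.array(P,float); c,s=np.cos(q[2]),np.sin(q[2])
    return np.c_[q[0]+c*P[:,0]-s*P[:,1],q[1]+s*P[:,0]+c*P[:,1],P[:,2]]
def fit(name,P,uv,q0):
    P=np.array(P)/1000
    f=lambda q:(w2p('top',T(q,P))-uv).ravel()
    s=least_squares(f,q0,x_scale=[.01,.01,.05]); print(name,s.x.round(4),'res px\n',s.fun.reshape(-1,2).round(1)); return s.x
```

Create m.py:
```python
from fit import *
a=lambda p:unc(p,3.8,(80,200)); b=lambda p:unc(p,3.75,(325,200))
tr=fit('tray',[[160,112.5,46],[160,-112.5,38],[-160,-112.5,38],[-160,112.5,38]],b([[153,20],[473,117],[348,585],[14,484]]),[.5,-.2,0])
sd=fit('driver',[[148,0,14],[-47.5,0,20],[47.5,0,18]],a([[316,32],[381,312],[347,168]]),[.5,.2,0])
pl=fit('pliers',[[88,0,18],[45,44,10],[45,-46,10],[-172,20,12],[-172,-20,12]],a([[704,75],[633,136],[786,141],[660,466],[717,466]]),[.5,.1,0])
jar=p2w('top',a([[87,294]]),.074); print('jar',jar)
np.savez('poses.npz',tr=tr,sd=sd,pl=pl,jar=jar)
im=cv2.imread('pics/top0.png')
# segmentation cross-checks
hsv=cv2.cvtColor(im,cv2.COLOR_BGR2HSV)
for n,lo,hi,z,roi in(('jarlid',(50,100,60),(75,255,255),.074,(80,250,140,310)),('grip',(4,200,120),(13,255,255),.02,(150,230,200,290)),('handles',(0,180,80),(3,255,255),.012,(240,260,290,335))):
    x0,y0,x1,y1=roi; m=cv2.inRange(hsv[y0:y1,x0:x1],lo,hi); v,u=np.nonzero(m)
    c=np.array([[u.mean()+x0,v.mean()+y0]]); print(n,len(u),c,p2w('top',c,z))
big=cv2.resize(im[195:361,80:465],None,fx=2,fy=2,interpolation=cv2.INTER_CUBIC)
def draw(q,P,col,cl=True):
    uv=w2p('top',T(q,np.array(P)/1000.)); uv=((uv-[80,195]+.5)*2-.5).round().astype(int); cv2.polylines(big,[uv],cl,col,1)
tray=[(160,112.5,38),(160,-112.5,38),(-160,-112.5,38),(-160,112.5,38)]
draw(tr,tray,(255,0,0)); draw(tr,[(109+x,61+y,46) for x,y in((42,41.5),(42,-41.5),(-42,-41.5),(-42,41.5))],(0,255,0))
for (ox,oy) in((42,-52),(-95,55)):
    h=(24,46) if ox==42 else (22,42)
    draw(tr,[(ox+i*h[0],oy+j*h[1],12) for i,j in((1,1),(1,-1),(-1,-1),(-1,1))],(255,0,255))
P=[(88,8),(70,12),(45,44),(45,-46),(22,-17),(-26,-17),(-172,-26),(-172,26),(-26,17),(22,17)]
draw(pl,[(x,y,10) for x,y in P],(255,255,0))
draw(sd,[(x,y,28) for x,y in((47,15),(47,-15),(-47,-15),(-47,15))],(255,255,0)); draw(sd,[(47,0,14),(148,0,14)],(0,255,255))
cv2.imwrite('pics/c.png',big)
```

```bash
python3 m.py
```

```text
tray [ 0.4975 -0.2335 -0.2782] res px
 [[-0.5 -1.1]
 [ 0.4 -0.2]
 [ 0.8  1.1]
 [-0.6 -0. ]]
driver [0.5279 0.2964 0.2961] res px
 [[-0.2 -0.8]
 [-0.1 -0.2]
 [ 0.3  1. ]]
pliers [ 0.5575  0.0795 -0.0117] res px
 [[ 1.  -0.8]
 [ 1.7 -0.2]
 [-2.9 -0.3]
 [-0.6  0.4]
 [ 0.8  0.8]]
jar [[0.48553366 0.44603225 0.074     ]]
jarlid 547 [[102.84460695 277.01096892]] [[0.48552055 0.44530633 0.074     ]]
grip 409 [[175.29584352 263.79462103]] [[0.52591231 0.29650781 0.02      ]]
handles 174 [[262.37356322 297.56896552]] [[0.44712469 0.08033839 0.012     ]]
```

View pics/c.png

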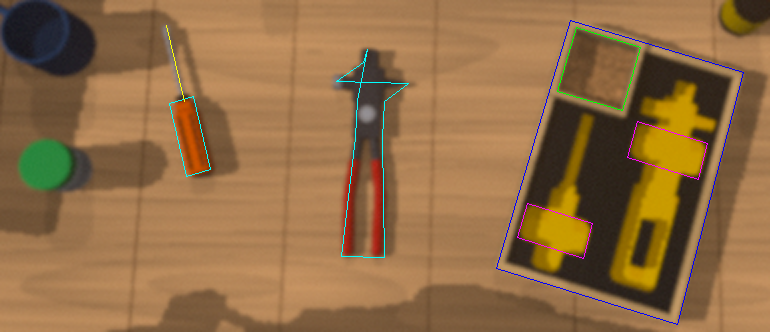

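The overlays line up to within about 2 mm. I'll refine the fits with edge profiles, since pocket clearance is 2.5 mm.

Create ref.py:
```python
from fit import *
from scipy.ndimage import map_coordinates,gaussian_filter
im=np.mean([robot.get_image('top').astype(float) for _ in range(4)],0)
np.save('top_avg.npy',im)
def edges(q,segs,img,r=4,n=14):
    out=[]
    for (A,B,sg) in segs: # sg: +1 if img value rises outward (to the left of A->B)
        P=np.linspace(np.array(A,float),np.array(B,float),n+2)[1:-1]/1000
        uv=w2p('top',T(q,P)); d=uv[-1]-uv[0]; d/=np.linalg.norm(d); nn=np.array([d[1],-d[0]])
        s=np.arange(-r,r+.01,.1); X=uv[:,None]+s[None,:,None]*nn
        pr=gaussian_filter(map_coordinates(img,[X[...,1],X[...,0]],order=1),[1,6])
        g=np.gradient(pr,axis=1)*sg; out.append(s[g.argmax(1)])
    return out
def refine(name,q,segs,img,r=4):
    q=np.array(q)
    for it in range(6):
        off=edges(q,segs,img,r); J=[];y=[]
        for (A,B,sg),o in zip(segs,off):
            m=np.median(o); P=np.linspace(np.array(A,float),np.array(B,float),16)[1:-1]/1000
            uv=w2p('top',T(q,P)); d=uv[-1]-uv[0]; d/=np.linalg.norm(d); nn=np.array([d[1],-d[0]])
            k=abs(o-m)<1.2
            Jq=np.stack([((w2p('top',T(q+e,P))-uv)/1e-4)@nn for e in np.eye(3)*1e-4],1)
            J.append(Jq[k]);y.append(o[k])
        q=q+np.linalg.lstsq(np.vstack(J),np.hstack(y),rcond=None)[0]
    off=edges(q,segs,img,r)
    print(name,q.round(4),'edge offsets px',[(round(float(np.median(o)),2),round(float(o.std()),2)) for o in off]); return q
Rr,G,B=im[...,0],im[...,1],im[...,2]
p=np.load('poses.npz'); 
# tray foam: outward normal: rim brighter (blue channel: foam & yellow dark, wood bright)
a,b=151,103.5
t=refine('tray',p['tr'],[((a,15,28),(a,-b,28),1),((a,-b,28),(-a,-b,28),1),((-a,-b,28),(-a,b,28),1),((-a,b,38),(60,b,38),1)],B,5)
sat=Rr-B   # yellow/orange
t2=refine('scoops',t,[((66,-7,12),(66,-20,12),-1),((18,-98,12),(18,-80,12),-1),((66,-98,12),(18,-98,12),-1),((-117,13,12),(-117,30,12),-1),((-73,97,28),(-73,80,28),-1)],sat,3)
gb=Rr-G
s=refine('driver',p['sd'],[((40,15,14),(-40,15,14),-1)[::1],((40,-15,14),(-40,-15,14),1),((-47.5,-10,14),(-47.5,10,14),-1)],gb)
np.savez('poses2.npz',tr=t,sd=s,pl=p['pl'],jar=p['jar'])
```

```bash
python3 ref.py
```

Run:
```python
from fit import *
im=np.load('top_avg.npy'); p=np.load('poses2.npz')
print((p['tr']-np.load('poses.npz')['tr']).round(4))
# profile along axes in px of mm: pliers centreline and driver
from scipy.ndimage import map_coordinates
def prof(q,P,ch):
    uv=w2p('top',T(q,np.array(P)/1000)); return [map_coordinates(im[...,c],[uv[:,1],uv[:,0]],order=1).round().astype(int) for c in ch]
pl=p['pl']
x=np.arange(76,102,2);print('nose',*zip(x,*prof(pl,[(i,0,18) for i in x],[0])))
for y in(18,-18): x=np.arange(-184,-158,2);print('hand',y,*zip(x,*prof(pl,[(i,y,10) for i in x],[1,2])))
y=np.arange(-34,35,2)
for xx in(-18,15): print('neck',xx,*zip(y,*prof(pl,[(xx,i,20) for i in y],[0])))
for xx in(-120,-155): print('handles',xx,*zip(y,*prof(pl,[(xx,i,12) for i in y],[0,1])))
y=np.arange(-60,61,3);print('hammer',*zip(y,*prof(pl,[(45,i,10) for i in y],[0])))
x=np.arange(-60,-36,2);print('tail',*zip(x,*prof(p['sd'],[(i,0,14) for i in x],[0,1])))
x=np.arange(36,62,2);print('front',*zip(x,*prof(p['sd'],[(i,0,18) for i in x],[0,1])))
x=np.arange(138,162,2);print('tip',*zip(x,*prof(p['sd'],[(i,0,14) for i in x],[0,1,2])))
```

```text
tray [ 0.4984 -0.2334 -0.2802] edge offsets px [(0.1, 0.03), (-0.1, 0.07), (0.1, 0.03), (-0.1, 0.07)]
scoops [ 0.4982 -0.2346 -0.2622] edge offsets px [(-0.6, 0.52), (0.15, 0.5), (0.0, 0.55), (-1.2, 0.65), (-0.2, 0.22)]
driver [0.5283 0.3005 0.3289] edge offsets px [(2.5, 2.3), (-2.15, 2.58), (0.1, 0.15)]
[ 0.001  0.    -0.002]
nose (np.int64(76), np.int64(63)) (np.int64(78), np.int64(63)) (np.int64(80), np.int64(64)) (np.int64(82), np.int64(68)) (np.int64(84), np.int64(85)) (np.int64(86), np.int64(118)) (np.int64(88), np.int64(150)) (np.int64(90), np.int64(173)) (np.int64(92), np.int64(182)) (np.int64(94), np.int64(182)) (np.int64(96), np.int64(181)) (np.int64(98), np.int64(181)) (np.int64(100), np.int64(183))
hand 18 (np.int64(-184), np.int64(133), np.int64(89)) (np.int64(-182), np.int64(131), np.int64(87)) (np.int64(-180), np.int64(129), np.int64(86)) (np.int64(-178), np.int64(126), np.int64(84)) (np.int64(-176), np.int64(118), np.int64(78)) (np.int64(-174), np.int64(104), np.int64(68)) (np.int64(-172), np.int64(82), np.int64(54)) (np.int64(-170), np.int64(58), np.int64(37)) (np.i
[... 8420 characters left out ...]
64(138), np.int64(123), np.int64(95), np.int64(70)) (np.int64(140), np.int64(124), np.int64(96), np.int64(70)) (np.int64(142), np.int64(125), np.int64(97), np.int64(71)) (np.int64(144), np.int64(124), np.int64(95), np.int64(70)) (np.int64(146), np.int64(124), np.int64(94), np.int64(66)) (np.int64(148), np.int64(124), np.int64(93), np.int64(63)) (np.int64(150), np.int64(125), np.int64(93), np.int64(62)) (np.int64(152), np.int64(125), np.int64(93), np.int64(62)) (np.int64(154), np.int64(124), np.int64(92), np.int64(60)) (np.int64(156), np.int64(122), np.int64(90), np.int64(59)) (np.int64(158), np.int64(120), np.int64(88), np.int64(58)) (np.int64(160), np.int64(117), np.int64(86), np.int64(57))
```

```bash
sed -i "s/^s=refine.*/s=refine('driver',[.528,.2962,.296],[((-40,15,20),(40,15,20),-1),((40,-15,8),(-40,-15,8),-1),((-47.5,-10,14),(-47.5,10,14),-1)],gb,4)/; s/^im=np.mean.*/im=np.load('top_avg.npy')/; /^np.save(/d; s/pl=p\['pl'\]/pl=np.array([.5575,.0815,-.001])/" ref.py; python3 ref.py | grep driver
```

Create to.py:
```python
import sys; from fit import *
p=np.load('poses2.npz'); tr=p['tr']
W=lambda x,y:T(tr,[[x,y,0]])[0,:2]
if len(sys.argv)==1:
    print('driver',p['sd'],'pliers',p['pl'],'jar',p['jar'])
    for n,a in(('pliers',(.042,-.052)),('driver',(-.095,.055)),('bay',(.109,.061))): print(n,'home',W(*a).round(4),tr[2].round(4))
    sys.exit()
# to.py x y z yaw : yaw = world angle of the closing axis minus 90deg (object's yaw)
x,y,z,yaw=map(float,sys.argv[1:5]); o=robot.observe(); C=R.from_quat(o['tool_rot'])
best=None
for k in(0,np.pi):
    Y=R.from_euler('z',yaw+k)*R.from_quat([1,0,0,0])
    d=(C.inv()*Y).as_rotvec()
    if best is None or np.linalg.norm(d)<np.linalg.norm(best[0]): best=(d,Y)
d,Y=best; g=np.array([x,y,z])-o['tool_pos']
print('first rot',d.round(4),'then move',Y.inv().apply(g).round(4),'| without rot move',C.inv().apply(g).round(4),'j7',o['joints'][6].round(2),'F',o['force'].round(1),'t',o['time_s'])
```

```bash
python3 to.py; python3 to.py .4855 .4455 .046 -1.1; python3 -c "
from h import *
print(p2w('top',[[448,207]],.0),p2w('top',[[466,188]],.15),p2w('top',[[47,190],[20,310]],.12))"
```

```text
driver [0.5285 0.2994 0.298 ] edge offsets px [(-0.5, 0.29), (-0.6, 0.23), (0.0, 0.1)]
driver [0.52852839 0.29935417 0.29802688] pliers [ 0.5575  0.0815 -0.001 ] jar [[0.48553366 0.44603225 0.074     ]]
pliers home [ 0.5244 -0.295 ] -0.2802
driver home [ 0.4224 -0.1543] -0.2802
bay home [ 0.6201 -0.205 ] -0.2802
first rot [-9.000e-04  3.000e-04  7.303e-01] then move [-0.2566  0.1507  0.1723] | without rot move [-0.2917 -0.0587  0.1723] j7 -0.04 F [ 0.8  0.6 -0.6] t 0.3
[[ 0.69044163 -0.39034156  0.        ]] [[ 0.69829498 -0.38937264  0.15      ]] [[0.67839872 0.56852847 0.12      ]
 [0.40642208 0.59533908 0.12      ]]
```

The rows are not in the units I measure in: shifts go in shares of 62.5 mm and turns go in shares of pi rad. I convert before sending: 0.1826 rad / 3.1416 = 0.0581.

{"fn": "nudge_tcp", "kwargs": {
  "motion": [
    [[0,0,0,0,0,0.0581,0.093],[0,0,0,0,0,0.0581,0.093],[0,0,0,0,0,0.0581,0.093],[0,0,0,0,0,0.0581,0.093]]
  ],
  "clamp_n": 20
}}

```text
time_s: 0.8
tool_pos: [0.2347, 0.606, 0.2185]
tool_rot: [0.525, 0.851, -0.0, -0.0]
force: [-0.3, -0.1, 0.2]
gripper_width: 0.0932
grip_force: 0.0
```

{"fn": "nudge_tcp", "kwargs": {
  "motion": [
    [[-0.6848,0.4016,0,0,0,0,0.093],[-0.6848,0.4016,0,0,0,0,0.093],[-0.6848,0.4016,0,0,0,0,0.093],[-0.6848,0.4016,0,0,0,0,0.093],[-0.6848,0.4016,0,0,0,0,0.093],[-0.6816,0.4032,0,0,0,0,0.093],[0,0,0,0,0,0,0.093]]
  ]
}}

```text
time_s: 1.68
tool_pos: [0.4909, 0.4404, 0.2186]
tool_rot: [0.527, 0.85, -0.001, 0.002]
force: [-0.0, 0.5, 0.6]
gripper_width: 0.0928
grip_force: 0.0
```

```bash
python3 to.py .4855 .4455 .046 -1.1
```

```text
first rot [ 0.0016  0.0047 -0.0098] then move [ 0.007  -0.0025  0.1726] | without rot move [ 0.0078 -0.0028  0.1725] j7 -0.2 F [-0.   0.5  0.6] t 1.675
```

To row units: 0.05 m is 0.8, 0.04 m is 0.64, -0.0098 rad / 3.1416 = -0.0031.

{"fn": "nudge_tcp", "kwargs": {
  "motion": [
    [[0.12,-0.0448,0.64,0,0.0013,-0.0031,0.093],[0,0,0.8,0,0,0,0.093],[0,0,0.8,0,0,0,0.093],[0,0,0.52,0,0,0,0.093],[0,0,0,0,0,0,0.093],[0,0,0,0,0,0,0.093]]
  ]
}}

```text
time_s: 2.42
tool_pos: [0.4798, 0.453, 0.0476]
tool_rot: [0.518, 0.855, 0.002, -0.002]
force: [-0.3, 0.4, -0.5]
gripper_width: 0.0933
grip_force: 0.0
```

```bash
python3 to.py .4855 .4455 .046 -1.1
```

```text
first rot [ 0.0025 -0.0052  0.0107] then move [-0.0093  0.0017  0.0016] | without rot move [-0.0093  0.0016  0.0016] j7 -0.17 F [-0.3  0.4 -0.5] t 2.425
```

To row units: -0.0085 m is -0.136, 0.0016 m is 0.0256, 0.0098 rad / 3.1416 = 0.0031.

{"fn": "nudge_tcp", "kwargs": {
  "motion": [
    [[-0.136,0.0256,0.0256,0,-0.0013,0.0031,0.093],[0,0,0,0,0,0,0.093],[0,0,0,0,0,0,0.093],[0,0,0,0,0,0,0.093]]
  ]
}}

```text
time_s: 2.92
tool_pos: [0.4847, 0.4451, 0.0448]
tool_rot: [0.523, 0.853, 0.0, -0.0]
force: [-0.1, 0.0, 0.9]
gripper_width: 0.0926
grip_force: 0.0
```

```bash
python3 to.py .4855 .4455 .046 -1.1
```

```text
first rot [ 0.0003 -0.0004  0.0002] then move [ 0.      0.0009 -0.0012] | without rot move [ 0.      0.0009 -0.0012] j7 -0.17 F [-0.1  0.   0.9] t 2.925
```

{"fn": "nudge_tcp", "kwargs": {
  "motion": [
    [[0,0,0,0,0,0,0.05],[0,0,0,0,0,0,0.05],[0,0,0,0,0,0,0.05],[0,0,0,0,0,0,0.05],[0,0,0,0,0,0,0.05]]
  ],
  "clamp_n": 25
}}

```text
time_s: 3.55
tool_pos: [0.4857, 0.4453, 0.0448]
tool_rot: [0.523, 0.852, 0.001, 0.0]
force: [2.0, 0.4, 0.1]
gripper_width: 0.0598
grip_force: 25.0
```

```bash
python3 to.py .4855 .4455 .046 -1.1
```

```text
first rot [ 0.0022 -0.0003 -0.0002] then move [ 0.0003 -0.     -0.0012] | without rot move [ 0.0003 -0.     -0.0012] j7 -0.17 F [2.  0.4 0.1] t 3.55
```

{"fn": "nudge_tcp", "kwargs": {
  "motion": [
    [[0,0,-0.64,0,0,0,0.05],[0,0,-0.64,0,0,0,0.05],[0,0,-0.64,0,0,0,0.05],[0,0,0,0,0,0,0.05],[0,0,0,0,0,0,0.05]]
  ]
}}

```text
time_s: 4.18
tool_pos: [0.4833, 0.4438, 0.1625]
tool_rot: [0.523, 0.853, -0.002, -0.001]
force: [0.3, -0.2, -3.3]
gripper_width: 0.0596
grip_force: 25.0
```

```bash
python3 to.py .6201 -.205 .165 -1.1
```

```text
first rot [-0.0045  0.001   0.0001] then move [-0.6402 -0.1724 -0.0025] | without rot move [-0.6402 -0.1724 -0.0011] j7 -0.19 F [ 0.3 -0.2 -3.3] t 4.175
```

To row units: -0.045 m is -0.72, -0.04 m is -0.64.

{"fn": "nudge_tcp", "kwargs": {
  "motion": [
    [[-0.48,-0.128,0,0,0,0,0.05],[-0.64,-0.1728,0,0,0,0,0.05],[-0.72,-0.192,0,0,0,0,0.05],[-0.72,-0.192,0,0,0,0,0.05],[-0.72,-0.192,0,0,0,0,0.05],[-0.72,-0.192,0,0,0,0,0.05],[-0.72,-0.192,0,0,0,0,0.05],[-0.72,-0.192,0,0,0,0,0.05]]
  ]
}}

```text
time_s: 5.18
tool_pos: [0.5565, 0.0989, 0.1621]
tool_rot: [0.523, 0.853, -0.002, -0.002]
force: [1.1, -0.2, -3.3]
gripper_width: 0.0594
grip_force: 25.0
```

{"fn": "nudge_tcp", "kwargs": {
  "motion": [
    [[-0.72,-0.192,0,0,0,0,0.05],[-0.72,-0.192,0,0,0,0,0.05],[-0.72,-0.192,0,0,0,0,0.05],[-0.72,-0.192,0,0,0,0,0.05],[-0.72,-0.192,0,0,0,0,0.05],[-0.64,-0.1728,0,0,0,0,0.05],[-0.48,-0.128,0,0,0,0,0.05],[0,0,0,0,0,0,0.05]]
  ]
}}

```text
time_s: 6.18
tool_pos: [0.6193, -0.2021, 0.1616]
tool_rot: [0.525, 0.851, -0.002, -0.002]
force: [0.8, -0.8, -3.3]
gripper_width: 0.0596
grip_force: 25.0
```

{"fn": "nudge_tcp", "kwargs": {
  "motion": [
    [[0,0,0,0,0,0,0.05],[0,0,0,0,0,0,0.05],[0,0,0,0,0,0,0.05]]
  ]
}}

```text
time_s: 6.55
tool_pos: [0.6217, -0.1965, 0.1644]
tool_rot: [0.522, 0.853, 0.0, -0.0]
force: [0.4, -0.1, -2.2]
gripper_width: 0.0595
grip_force: 25.0
```

```bash
python3 to.py .6201 -.205 .057 -1.1
```

```text
first rot [-0.0001 -0.0009  0.0019] then move [-0.0068 -0.0052  0.1074] | without rot move [-0.0069 -0.0052  0.1074] j7 0.85 F [ 0.4 -0.1 -2.2] t 6.55
```

To row units: 0.03 m is 0.48, 0.025 m is 0.4.

{"fn": "nudge_tcp", "kwargs": {
  "motion": [
    [[-0.1104,-0.0832,0.48,0,0,0,0.05],[0,0,0.48,0,0,0,0.05],[0,0,0.4,0,0,0,0.05],[0,0,0.16,0,0,0,0.05],[0,0,0.08,0,0,0,0.05],[0,0,0,0,0,0,0.05],[0,0,0,0,0,0,0.05]]
  ]
}}

```text
time_s: 7.42
tool_pos: [0.6209, -0.2068, 0.0656]
tool_rot: [0.523, 0.853, 0.0, 0.001]
force: [-0.3, -0.7, -2.1]
gripper_width: 0.0598
grip_force: 25.0
```

```bash
python3 to.py .6201 -.205 .057 -1.1
```

```text
first rot [0.0014 0.0015 0.    ] then move [0.002  0.0001 0.0086] | without rot move [0.002  0.0001 0.0086] j7 0.88 F [-0.3 -0.7 -2.1] t 7.425
```

To row units: 0.003 m is 0.048, 0.002 m is 0.032.

{"fn": "nudge_tcp", "kwargs": {
  "motion": [
    [[0,0,0.048,0,0,0,0.05],[0,0,0.048,0,0,0,0.05],[0,0,0.032,0,0,0,0.05],[0,0,0,0,0,0,0.05],[0,0,0,0,0,0,0.05]]
  ]
}}

```text
time_s: 8.05
tool_pos: [0.6201, -0.2066, 0.0568]
tool_rot: [0.523, 0.852, -0.0, -0.0]
force: [-0.7, 0.2, 0.9]
gripper_width: 0.0594
grip_force: 25.0
```

```bash
python3 to.py .6201 -.205 .057 -1.1
```

```text
first rot [-0.0002  0.     -0.0001] then move [ 0.0014  0.0008 -0.0002] | without rot move [ 0.0014  0.0008 -0.0002] j7 0.88 F [-0.7  0.2  0.9] t 8.05
```

{"fn": "nudge_tcp", "kwargs": {
  "motion": [
    [[0,0,0.016,0,0,0,0.05],[0,0,0.008,0,0,0,0.05],[0,0,0,0,0,0,0.05]]
  ]
}}

```text
time_s: 8.43
tool_pos: [0.6202, -0.2068, 0.0567]
tool_rot: [0.523, 0.852, -0.0, 0.0]
force: [-2.4, 0.9, 8.1]
gripper_width: 0.0595
grip_force: 25.0
```

To row units: -0.05 m is -0.8, -0.001 m is -0.016.

{"fn": "nudge_tcp", "kwargs": {
  "motion": [
    [[0,0,-0.016,0,0,0,0.09],[0,0,0,0,0,0,0.09],[0,0,0,0,0,0,0.09],[0,0,-0.32,0,0,0,0.09],[0,0,-0.64,0,0,0,0.09],[0,0,-0.8,0,0,0,0.09],[0,0,0,0,0,0,0.075],[0,0,0,0,0,0,0.075]]
  ]
}}

```text
time_s: 9.43
tool_pos: [0.6197, -0.2063, 0.1655]
tool_rot: [0.523, 0.853, -0.0, -0.0]
force: [-0.5, -0.1, -0.5]
gripper_width: 0.0766
grip_force: 0.0
```

```bash
python3 to.py .5575 .0815 .16 -.001
```

```text
first rot [-1.0000e-04 -1.0000e-03 -1.0991e+00] then move [0.0625 0.2878 0.0055] | without rot move [0.2847 0.0751 0.0057] j7 0.86 F [-0.5 -0.1 -0.5] t 9.425
```

To row units: -0.1832 rad / 3.1416 = -0.0583.

{"fn": "nudge_tcp", "kwargs": {
  "motion": [
    [[0,0,0,0,0,-0.0583,0.075],[0,0,0,0,0,-0.0583,0.075],[0,0,0,0,0,-0.0583,0.075],[0,0,0,0,0,-0.0583,0.075],[0,0,0,0,0,-0.0583,0.075],[0,0,0,0,0,-0.0583,0.075]]
  ]
}}

```text
time_s: 10.18
tool_pos: [0.6189, -0.2061, 0.1637]
tool_rot: [-0.003, 1.0, 0.001, -0.002]
force: [-0.2, 0.6, 0.3]
gripper_width: 0.0746
grip_force: 0.0
```

{"fn": "nudge_tcp", "kwargs": {
  "motion": [
    [[0.1664,0.768,0,0,0,0,0.075],[0.1664,0.768,0,0,0,0,0.075],[0.1664,0.768,0,0,0,0,0.075],[0.1664,0.768,0,0,0,0,0.075],[0.1664,0.768,0,0,0,0,0.075],[0.1664,0.768,0,0,0,0,0.075],[0,0,0,0,0,0,0.075],[0,0,0,0,0,0,0.075]]
  ]
}}

```text
time_s: 11.18
tool_pos: [0.5573, 0.0806, 0.1647]
tool_rot: [0.001, 1.0, -0.001, -0.001]
force: [-0.6, -0.2, 0.9]
gripper_width: 0.0751
grip_force: 0.0
```

{"fn": "nudge_tcp", "kwargs": {
  "motion": [
    [[0,0,0,0,0,0,0.075],[0,0,0,0,0,0,0.075]]
  ]
}}

```text
time_s: 11.42
tool_pos: [0.5582, 0.0798, 0.1657]
tool_rot: [0.002, 1.0, -0.0, -0.0]
force: [-0.1, -1.1, 0.1]
gripper_width: 0.0745
grip_force: 0.0
```

```bash
python3 to.py .5575 .0815 .004 -.001
```

Run:
```python
from h import *
im=robot.get_image('top')[:,:,::-1]; cv2.imwrite('pics/d.png',im)
cv2.imwrite('pics/d2.png',cv2.resize(im[190:360,325:465],None,fx=3.5,fy=3.5,interpolation=cv2.INTER_CUBIC))
```

```text
first rot [-0.0007 -0.0005 -0.0026] then move [0.0007 0.0017 0.1617] | without rot move [0.0006 0.0018 0.1617] j7 1.29 F [-0.1 -1.1  0.1] t 11.425
```

View pics/d.png

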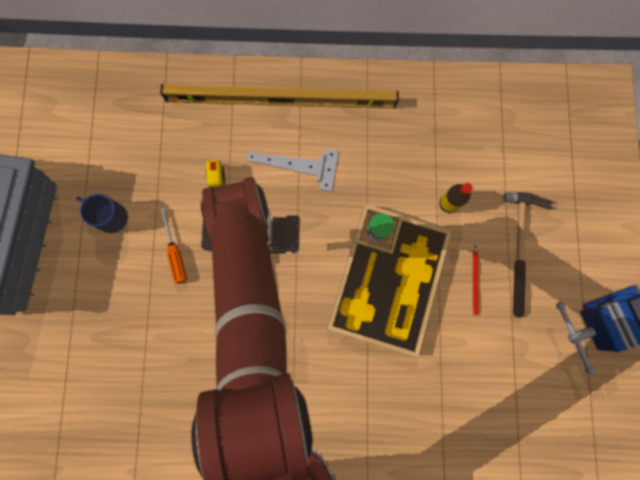

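Jar upright in bay at (381,226), arm over pliers. I'll descend on the neck next.

To row units: 0.05 m is 0.8, 0.04 m is 0.64, -0.002 rad / 3.1416 = -0.0006.

{"fn": "nudge_tcp", "kwargs": {
  "motion": [
    [[0,0.016,0.8,0,0,-0.0006,0.075],[0,0,0.8,0,0,0,0.075],[0,0,0.64,0,0,0,0.075],[0,0,0.24,0,0,0,0.075],[0,0,0,0,0,0,0.075],[0,0,0,0,0,0,0.075],[0,0,0,0,0,0,0.075]]
  ]
}}

```text
time_s: 12.35
tool_pos: [0.5592, 0.0826, 0.0126]
tool_rot: [-0.0, 1.0, 0.0, 0.002]
force: [-0.7, 0.2, 0.0]
gripper_width: 0.075
grip_force: 0.0
```

```bash
python3 to.py .5575 .0815 .0035 -.001
```

```text
first rot [0.0005 0.0031 0.0019] then move [ 0.0017 -0.0011  0.0091] | without rot move [ 0.0017 -0.0011  0.0091] j7 1.25 F [-0.7  0.2  0. ] t 12.35
```

To row units: 0.008 m is 0.128, 0.001 m is 0.016.

{"fn": "nudge_tcp", "kwargs": {
  "motion": [
    [[0.016,-0.008,0.128,0,0,0,0.075],[0,0,0,0,0,0,0.075],[0,0,0,0,0,0,0.075],[0,0,0,0,0,0,0.075]]
  ]
}}

```text
time_s: 12.85
tool_pos: [0.5571, 0.082, 0.003]
tool_rot: [-0.001, 1.0, -0.0, 0.0]
force: [0.1, 0.1, 0.1]
gripper_width: 0.0752
grip_force: 0.0
```

```bash
python3 to.py .5575 .0815 .0035 -.001
```

```text
first rot [-0.      0.      0.0021] then move [-0.0004 -0.0005 -0.0005] | without rot move [-0.0004 -0.0005 -0.0005] j7 1.25 F [0.1 0.1 0.1] t 12.85
```

{"fn": "nudge_tcp", "kwargs": {
  "motion": [
    [[0,0,0,0,0,0,0.02],[0,0,0,0,0,0,0.02],[0,0,0,0,0,0,0.02],[0,0,0,0,0,0,0.02],[0,0,0,0,0,0,0.02]]
  ],
  "clamp_n": 40
}}

```text
time_s: 13.48
tool_pos: [0.557, 0.0821, 0.003]
tool_rot: [-0.001, 1.0, 0.0, 0.0]
force: [0.6, -0.2, -0.2]
gripper_width: 0.0335
grip_force: 40.0
```

```bash
python3 to.py .5575 .0815 .0035 -.001
```

```text
first rot [0.0001 0.     0.0022] then move [-0.0005 -0.0006 -0.0005] | without rot move [-0.0005 -0.0006 -0.0005] j7 1.25 F [ 0.6 -0.2 -0.2] t 13.475
```

{"fn": "nudge_tcp", "kwargs": {
  "motion": [
    [[0,0,0,0,0,0,0.02]]
  ]
}}

```text
time_s: 13.6
tool_pos: [0.557, 0.0821, 0.003]
tool_rot: [-0.001, 1.0, 0.0, -0.0]
force: [-0.0, -0.5, 0.1]
gripper_width: 0.0337
grip_force: 40.0
```

```bash
python3 to.py .5575 .0815 .0035 -.001
```

```text
first rot [ 0.0001 -0.      0.0022] then move [-0.0005 -0.0006 -0.0005] | without rot move [-0.0005 -0.0006 -0.0005] j7 1.25 F [-0.  -0.5  0.1] t 13.6
```

To row units: -0.04 m is -0.64, -0.03 m is -0.48, 0.14 rad / 3.1416 = 0.0446.

{"fn": "nudge_tcp", "kwargs": {
  "motion": [
    [[0,0,-0.32,0,0,0,0.02],[0,0,-0.64,0,0,0,0.02],[0,0,-0.64,0,0,0,0.02],[0,0,-0.48,0,0,0,0.02],[0,0,0,0,0,0.0446,0.02],[0,0,0,0,0,0.0442,0.02],[0,0,0,0,0,0,0.02],[0,0,0,0,0,0,0.02]]
  ]
}}

```text
time_s: 14.6
tool_pos: [0.5563, 0.0819, 0.1323]
tool_rot: [0.137, 0.991, -0.0, -0.001]
force: [-0.0, 0.3, -5.3]
gripper_width: 0.0338
grip_force: 40.0
```

{"fn": "nudge_tcp", "kwargs": {
  "motion": [
    [[0,0,0,0,0,0,0.02],[0,0,0,0,0,0,0.02]]
  ]
}}

```text
time_s: 14.85
tool_pos: [0.5569, 0.0819, 0.1329]
tool_rot: [0.138, 0.99, -0.0, -0.0]
force: [-0.3, -0.9, -4.3]
gripper_width: 0.0335
grip_force: 40.0
```

```bash
python3 to.py .5240 -.2950 .13 -.2802
```

```text
first rot [-0.0001 -0.0004  0.0027] then move [-0.0726 -0.3713  0.0029] | without rot move [-0.0716 -0.3715  0.0029] j7 1.06 F [-0.3 -0.9 -4.3] t 14.85
```

To row units: -0.042 m is -0.672, -0.008 m is -0.128, 0.0027 rad / 3.1416 = 0.0009.

{"fn": "nudge_tcp", "kwargs": {
  "motion": [
    [[-0.096,-0.48,0,0,0,0.0009,0.02],[-0.128,-0.672,0,0,0,0,0.02],[-0.128,-0.672,0,0,0,0,0.02],[-0.128,-0.672,0,0,0,0,0.02],[-0.128,-0.672,0,0,0,0,0.02],[-0.128,-0.672,0,0,0,0,0.02],[-0.128,-0.672,0,0,0,0,0.02],[-0.128,-0.672,0,0,0,0,0.02]]
  ]
}}

```text
time_s: 15.85
tool_pos: [0.5267, -0.248, 0.1331]
tool_rot: [0.14, 0.99, -0.0, 0.0]
force: [1.0, -0.6, -4.9]
gripper_width: 0.0338
grip_force: 40.0
```

{"fn": "nudge_tcp", "kwargs": {
  "motion": [
    [[-0.1056,-0.48,0,0,0,0,0.02],[-0.064,-0.2768,0,0,0,0,0.02],[0,0,0,0,0,0,0.02],[0,0,0,0,0,0,0.02],[0,0,0,0,0,0,0.02],[0,0,0,0,0,0,0.02]]
  ]
}}

```text
time_s: 16.6
tool_pos: [0.5244, -0.2936, 0.1331]
tool_rot: [0.139, 0.99, 0.0, -0.0]
force: [0.2, 0.9, -4.4]
gripper_width: 0.0339
grip_force: 40.0
```

```bash
python3 to.py .5240 -.2950 .05 -.2802
```

```text
first rot [ 0.0005 -0.0001  0.0015] then move [ 0.     -0.0014  0.0831] | without rot move [-0.     -0.0015  0.0831] j7 1.71 F [ 0.2  0.9 -4.4] t 16.6
```

The rows are not in the units I measure in: shifts go in shares of 62.5 mm and turns go in shares of pi rad. I convert before sending: 0.04 m is 0.64, 0.03 m is 0.48, 0.0015 rad / 3.1416 = 0.0005.

{"fn": "nudge_tcp", "kwargs": {
  "motion": [
    [[0,-0.024,0.48,0,0,0.0005,0.02],[0,0,0.64,0,0,0,0.02],[0,0,0.32,0,0,0,0.02],[0,0,0,0,0,0,0.02],[0,0,0,0,0,0,0.02],[0,0,0,0,0,0,0.02]]
  ]
}}

```text
time_s: 17.35
tool_pos: [0.5247, -0.2968, 0.0445]
tool_rot: [0.141, 0.99, -0.001, 0.001]
force: [0.3, 0.0, -4.9]
gripper_width: 0.0339
grip_force: 40.0
```

```bash
python3 to.py .5240 -.2950 .036 -.2802
```

Run:
```python
from h import *
im=robot.get_image('top')[:,:,::-1]; cv2.imwrite('pics/e0.png',im)
im2=robot.get_image('scene')[:,:,::-1]; cv2.imwrite('pics/e1.png',im2)
a=cv2.resize(im[200:360,320:460],(525,600),interpolation=cv2.INTER_CUBIC)
b=cv2.resize(im2[170:270,205:315],(275,250),interpolation=cv2.INTER_CUBIC)
o=np.zeros((600,800,3),np.uint8);o[:,:525]=a;o[:250,525:]=b;cv2.imwrite('pics/e.png',o)
```

```text
first rot [-0.0007  0.0029 -0.0019] then move [0.0011 0.0016 0.0085] | without rot move [0.0012 0.0016 0.0085] j7 1.7 F [ 0.3  0.  -4.9] t 17.35
```

View pics/e.png

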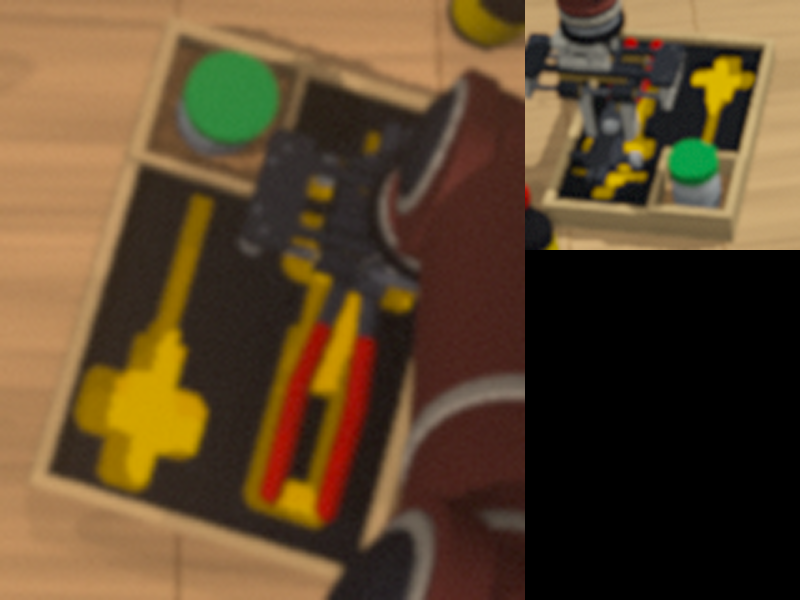

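Pliers hang over their pocket: handle ends at crop (268,503) and (327,521). The jar stands in its bay. I'll check the handle ends numerically.

Run:
```python
from fit import *
from scipy.ndimage import map_coordinates
tr=np.load('poses2.npz')['tr']
im=cv2.imread('pics/e0.png')[:,:,::-1].astype(float)
o=robot.observe(); z=o['tool_pos'][2]-.003
# profiles in tray frame, height of handles z+10mm ; expected edges if aligned: ends at x=42-172=-130, handles y=-52+-26
def pr(P,c): 
    uv=w2p('top',T(tr,np.array(P)/1000)); return map_coordinates(im[...,c],[uv[:,1],uv[:,0]],order=1).round().astype(int)
Z=z*1000+10
for y in(-34,-70):
    x=np.arange(-142,-116,2); print(y,list(zip(x.tolist(),pr([(i,y,Z) for i in x],0).tolist(),pr([(i,y,Z) for i in x],1).tolist())))
for x in(-110,-80):
    y=np.arange(-90,-14,2); print(x,list(zip(y.tolist(),pr([(x,i,Z+2) for i in y],0).tolist(),pr([(x,i,Z+2) for i in y],1).tolist())))
```

```text
-34 [(-142, 43, 34), (-140, 46, 36), (-138, 55, 42), (-136, 74, 55), (-134, 101, 73), (-132, 123, 85), (-130, 132, 81), (-128, 141, 64), (-126, 153, 42), (-124, 163, 28), (-122, 168, 25), (-120, 170, 23), (-118, 171, 21)]
-70 [(-142, 40, 31), (-140, 40, 33), (-138, 43, 33), (-136, 55, 41), (-134, 77, 53), (-132, 101, 65), (-130, 122, 68), (-128, 139, 55), (-126, 153, 38), (-124, 164, 26), (-122, 169, 20), (-120, 170, 19), (-118, 168, 18)]
-110 [(-90, 33, 26), (-88, 32, 24), (-86, 35, 26), (-84, 35, 24), (-82, 40, 24), (-80, 56, 23), (-78, 82, 22), (-76, 111, 19), (-74, 136, 18), (-72, 154, 17), (-70, 165, 17), (-68, 168, 21), (-66, 159, 28), (-64, 147, 54), (-62, 143, 81), (-60, 147, 102), (-58, 153, 113), (-56, 154, 114), (-54, 142, 106), (-52, 131, 96), (-50, 124, 92), (-48, 122, 90), (-46, 119, 85), (-44, 111, 74), (-42, 108, 54), (-40, 120, 33), (-38, 141, 24), (-36, 159, 23), (-34, 170, 23), (-32, 170, 22), (-30, 162, 33), (-28, 151, 53), (-26, 141, 77), (-24, 137, 92), (-22, 131, 95), (-20, 118, 87), (-18, 96, 72), (-16, 71, 54)]
-80 [(-90, 33, 25), (-88, 34, 25), (-86, 35, 26), (-84, 35, 23), (-82, 40, 21), (-80, 59, 21), (-78, 90, 22), (-76, 118, 19), (-74, 140, 15), (-72, 155, 15), (-70, 160, 17), (-68, 157, 21), (-66, 146, 32), (-64, 137, 55), (-62, 132, 78), (-60, 132, 92), (-58, 127, 94), (-56, 109, 80), (-54, 83, 60), (-52, 57, 41), (-50, 40, 28), (-48, 36, 25), (-46, 39, 25), (-44, 53, 25), (-42, 75, 23), (-40, 103, 21), (-38, 128, 20), (-36, 147, 18), (-34, 158, 21), (-32, 160, 22), (-30, 155, 29), (-28, 146, 47), (-26, 136, 70), (-24, 133, 87), (-22, 130, 93), (-20, 119, 87), (-18, 98, 72), (-16, 70, 52)]
```

To row units: 0.004 m is 0.064, 0.001 m is 0.016.

{"fn": "nudge_tcp", "kwargs": {
  "motion": [
    [[0.016,0,0.064,0,0,0,0.02],[0,0,0,0,0,0,0.02],[0,0,0,0,0,0,0.02],[0,0,0,0,0,0,0.02],[0,0,0,0,0,0,0.02]]
  ]
}}

```text
time_s: 18.08
tool_pos: [0.5227, -0.2961, 0.0391]
tool_rot: [0.141, 0.99, -0.0, 0.0]
force: [0.7, 0.6, -4.3]
gripper_width: 0.0335
grip_force: 40.0
```

```bash
python3 to.py .5240 -.2950 .015 -.2802
```

```text
first rot [-0.0001  0.0001 -0.002 ] then move [-0.001   0.0014  0.0241] | without rot move [-0.001   0.0014  0.0241] j7 1.69 F [ 0.7  0.6 -4.3] t 18.075
```

{"fn": "nudge_tcp", "kwargs": {
  "motion": [
    [[0,0,0,0,0,0,0.02],[0,0,0,0,0,0,0.02]]
  ]
}}

```text
time_s: 18.32
tool_pos: [0.5226, -0.2961, 0.0391]
tool_rot: [0.141, 0.99, -0.0, -0.0]
force: [0.6, -0.4, -4.1]
gripper_width: 0.0336
grip_force: 40.0
```

```bash
python3 to.py .5240 -.2950 .015 -.2802
```

```text
first rot [-0.0001 -0.     -0.002 ] then move [-0.001   0.0014  0.0241] | without rot move [-0.001   0.0014  0.0241] j7 1.69 F [ 0.6 -0.4 -4.1] t 18.325
```

To row units: 0.004 m is 0.064, 0.002 m is 0.032, -0.002 rad / 3.1416 = -0.0006.

{"fn": "nudge_tcp", "kwargs": {
  "motion": [
    [[0,0.0208,0.064,0,0,-0.0006,0.02],[0,0,0.064,0,0,0,0.02],[0,0,0.048,0,0,0,0.02],[0,0,0.032,0,0,0,0.02],[0,0,0,0,0,0,0.02],[0,0,0,0,0,0,0.02],[0,0,0,0,0,0,0.02]]
  ]
}}

```text
time_s: 19.2
tool_pos: [0.5231, -0.2949, 0.0262]
tool_rot: [0.14, 0.99, -0.0, 0.0]
force: [0.2, 0.7, -4.1]
gripper_width: 0.0338
grip_force: 40.0
```

```bash
python3 to.py .5240 -.2950 .015 -.2802
```

```text
first rot [-0.0001  0.0002  0.0001] then move [-0.0009  0.0001  0.0112] | without rot move [-0.0009  0.0001  0.0112] j7 1.69 F [ 0.2  0.7 -4.1] t 19.2
```

To row units: 0.003 m is 0.048.

{"fn": "nudge_tcp", "kwargs": {
  "motion": [
    [[0,0,0.048,0,0,0,0.02],[0,0,0.048,0,0,0,0.02],[0,0,0.048,0,0,0,0.02],[0,0,0,0,0,0,0.02],[0,0,0,0,0,0,0.02],[0,0,0,0,0,0,0.02]]
  ]
}}

```text
time_s: 19.95
tool_pos: [0.5231, -0.2949, 0.0171]
tool_rot: [0.14, 0.99, -0.0, 0.0]
force: [0.5, 0.3, -4.9]
gripper_width: 0.0338
grip_force: 40.0
```

```bash
python3 to.py .5240 -.2950 .015 -.2802
```

```text
first rot [-0.0001  0.0002 -0.    ] then move [-0.0009  0.0002  0.0021] | without rot move [-0.0009  0.0002  0.0021] j7 1.69 F [ 0.5  0.3 -4.9] t 19.95
```

Sliding in freely; final 2 mm, then release within the scoop (50 mm).

To row units: 0.0015 m is 0.024, 0.001 m is 0.016.

{"fn": "nudge_tcp", "kwargs": {
  "motion": [
    [[0,0,0.024,0,0,0,0.02],[0,0,0.016,0,0,0,0.02],[0,0,0,0,0,0,0.02],[0,0,0,0,0,0,0.02]]
  ]
}}

```text
time_s: 20.45
tool_pos: [0.523, -0.2949, 0.015]
tool_rot: [0.14, 0.99, -0.0, 0.0]
force: [-1.5, 1.0, 1.4]
gripper_width: 0.0338
grip_force: 40.0
```

{"fn": "nudge_tcp", "kwargs": {
  "motion": [
    [[0,0,0,0,0,0,0.048],[0,0,0,0,0,0,0.048],[0,0,0,0,0,0,0.048],[0,0,-0.048,0,0,0,0.048],[0,0,-0.64,0,0,0,0.048],[0,0,-0.96,0,0,0,0.048],[0,0,-0.64,0,0,0,0.07],[0,0,0,0,0,0,0.07]]
  ]
}}

```text
time_s: 21.45
tool_pos: [0.5253, -0.296, 0.1617]
tool_rot: [0.14, 0.99, -0.002, 0.004]
force: [-0.6, -0.1, -0.3]
gripper_width: 0.0636
grip_force: 0.0
```

{"fn": "nudge_tcp", "kwargs": {
  "motion": [
    [[0,0,0,0,0,0,0.07],[0,0,0,0,0,0,0.07]]
  ]
}}

```text
time_s: 21.7
tool_pos: [0.5219, -0.2943, 0.1558]
tool_rot: [0.14, 0.99, 0.001, -0.002]
force: [0.6, -0.4, -0.1]
gripper_width: 0.07
grip_force: 0.0
```

```bash
python3 to.py .5285 .298 .16 .298
```

```text
first rot [ 0.0017 -0.0032 -0.5781] then move [-0.1802  0.5643 -0.0042] | without rot move [ 0.1575  0.571  -0.0032] j7 1.71 F [ 0.6 -0.4 -0.1] t 21.7
```

To row units: 0.0435 m is 0.696, 0.025 m is 0.4.

{"fn": "nudge_tcp", "kwargs": {
  "motion": [
    [[0.112,0.4,0,0,0,0,0.07],[0.192,0.696,0,0,0,0,0.07],[0.192,0.696,0,0,0,0,0.07],[0.192,0.696,0,0,0,0,0.07],[0.192,0.696,0,0,0,0,0.07],[0.192,0.696,0,0,0,0,0.07],[0.192,0.696,0,0,0,0,0.07],[0.192,0.696,0,0,0,0,0.07]]
  ]
}}

```text
time_s: 22.7
tool_pos: [0.5259, 0.0483, 0.1563]
tool_rot: [0.14, 0.99, -0.0, -0.001]
force: [0.8, -0.0, -0.6]
gripper_width: 0.0697
grip_force: 0.0
```

{"fn": "nudge_tcp", "kwargs": {
  "motion": [
    [[0.192,0.696,0,0,0,0,0.07],[0.192,0.696,0,0,0,0,0.07],[0.192,0.696,0,0,0,0,0.07],[0.192,0.696,0,0,0,0,0.07],[0.192,0.696,0,0,0,0,0.07],[0.192,0.696,0,0,0,0,0.07],[0.104,0.384,0,0,0,0,0.07]]
  ]
}}

```text
time_s: 23.58
tool_pos: [0.5283, 0.3457, 0.1557]
tool_rot: [0.138, 0.99, -0.0, -0.001]
force: [0.0, 0.5, 0.4]
gripper_width: 0.0702
grip_force: 0.0
```

{"fn": "nudge_tcp", "kwargs": {
  "motion": [
    [[0,0,0,0,0,-0.046,0.07],[0,0,0,0,0,-0.046,0.07],[0,0,0,0,0,-0.046,0.07],[0,0,0,0,0,-0.046,0.07],[0,0,0,0,0,0,0.07],[0,0,0,0,0,0,0.07],[0,0,0,0,0,0,0.07]]
  ]
}}

```text
time_s: 24.45
tool_pos: [0.5298, 0.3426, 0.1572]
tool_rot: [-0.148, 0.989, -0.0, -0.0]
force: [0.7, -0.2, 0.7]
gripper_width: 0.0698
grip_force: 0.0
```

```bash
python3 to.py .5285 .298 .003 .298
```

Run:
```python
from h import *
im=robot.get_image('top')[:,:,::-1]; cv2.imwrite('pics/f0.png',im)
a=cv2.resize(im[200:360,325:460],None,fx=3.7,fy=3.7,interpolation=cv2.INTER_CUBIC)
cv2.imwrite('pics/f.png',a)
```

```text
first rot [-0.0002 -0.0006 -0.0011] then move [ 0.0144 -0.0423  0.1542] | without rot move [ 0.0142 -0.0422  0.1542] j7 1.11 F [ 0.7 -0.2  0.7] t 24.45
```

View pics/f.png

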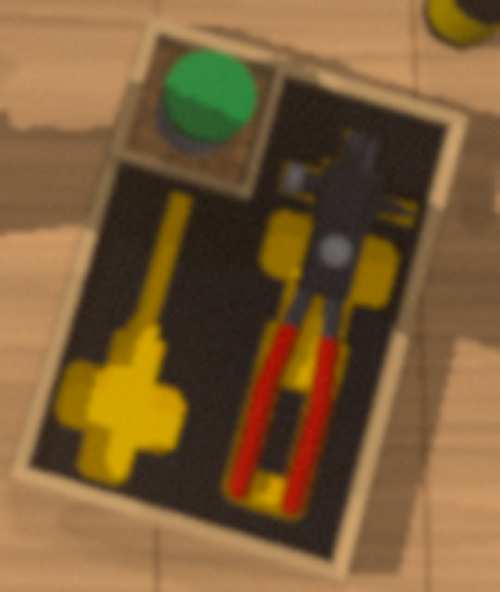

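Pliers lie home in their cut-out and the jar stands in its bay. I'll double-check the driver pose using its tip and front.

Run:
```python
from fit import *
from scipy.ndimage import map_coordinates
im=np.load('top_avg.npy'); q=np.load('poses2.npz')['sd']
def pr(P,f): 
    uv=w2p('top',T(q,np.array(P)/1000)); v=[map_coordinates(im[...,c],[uv[:,1],uv[:,0]],order=1) for c in range(3)]; return f(*v).round().astype(int).tolist()
for x in(80,110,135):
    y=np.arange(-14,15,2); print(x,list(zip(y.tolist(),pr([(x,i,14) for i in y],lambda r,g,b:r-b))))
for y0 in(-1.5,1):
    x=np.arange(134,162,2); print('tip',y0,list(zip(x.tolist(),pr([(i,y0,14) for i in x],lambda r,g,b:r-b))))
for Z,xs in((8,np.arange(-58,-38,2)),(24,np.arange(38,58,2))):
    print(Z,list(zip(xs.tolist(),pr([(i,0,Z) for i in xs],lambda r,g,b:r-b))))
```

```text
80 [(-14, 89), (-12, 91), (-10, 89), (-8, 81), (-6, 64), (-4, 38), (-2, 28), (0, 35), (2, 55), (4, 77), (6, 89), (8, 92), (10, 92), (12, 92), (14, 93)]
110 [(-14, 83), (-12, 83), (-10, 77), (-8, 65), (-6, 46), (-4, 28), (-2, 19), (0, 21), (2, 31), (4, 47), (6, 57), (8, 61), (10, 61), (12, 62), (14, 63)]
135 [(-14, 63), (-12, 62), (-10, 59), (-8, 51), (-6, 38), (-4, 23), (-2, 16), (0, 17), (2, 26), (4, 41), (6, 55), (8, 61), (10, 62), (12, 62), (14, 60)]
tip -1.5 [(134, 15), (136, 14), (138, 14), (140, 15), (142, 16), (144, 22), (146, 32), (148, 47), (150, 58), (152, 62), (154, 63), (156, 63), (158, 61), (160, 62)]
tip 1 [(134, 21), (136, 19), (138, 20), (140, 21), (142, 23), (144, 29), (146, 38), (148, 51), (150, 59), (152, 63), (154, 64), (156, 63), (158, 62), (160, 62)]
8 [(-58, 79), (-56, 79), (-54, 75), (-52, 65), (-50, 64), (-48, 82), (-46, 126), (-44, 163), (-42, 184), (-40, 193)]
24 [(38, 200), (40, 197), (42, 176), (44, 130), (46, 80), (48, 44), (50, 42), (52, 50), (54, 59), (56, 63)]
```

To row units: 0.05 m is 0.8, 0.03 m is 0.48.

{"fn": "nudge_tcp", "kwargs": {
  "motion": [
    [[0.1152,-0.3376,0,0,0,0,0.07],[0.1152,-0.3376,0.16,0,0,0,0.07],[0,0,0.8,0,0,0,0.07],[0,0,0.8,0,0,0,0.07],[0,0,0.48,0,0,0,0.07],[0,0,0,0,0,0,0.07],[0,0,0,0,0,0,0.07],[0,0,0,0,0,0,0.07]]
  ]
}}

```text
time_s: 25.5
tool_pos: [0.5298, 0.2989, 0.0194]
tool_rot: [-0.148, 0.989, 0.001, 0.002]
force: [0.0, -0.0, 0.5]
gripper_width: 0.0699
grip_force: 0.0
```

{"fn": "nudge_tcp", "kwargs": {
  "motion": [
    [[0,0,0,0,0,0,0.07]]
  ]
}}

```text
time_s: 25.62
tool_pos: [0.5294, 0.2984, 0.0189]
tool_rot: [-0.148, 0.989, 0.0, 0.001]
force: [0.0, 0.6, -0.0]
gripper_width: 0.0699
grip_force: 0.0
```

```bash
python3 to.py .5282 .298 .004 .298
```

```text
first rot [ 0.0005  0.0023 -0.0004] then move [ 0.0013 -0.0001  0.0149] | without rot move [ 0.0013 -0.0001  0.0149] j7 1.11 F [ 0.   0.6 -0. ] t 25.625
```

To row units: 0.008 m is 0.128, 0.006 m is 0.096.

{"fn": "nudge_tcp", "kwargs": {
  "motion": [
    [[0,0,0.128,0,0,0,0.07],[0,0,0.096,0,0,0,0.07],[0,0,0,0,0,0,0.07],[0,0,0,0,0,0,0.07],[0,0,0,0,0,0,0.07],[0,0,0,0,0,0,0.07]]
  ]
}}

```text
time_s: 26.38
tool_pos: [0.5287, 0.2981, 0.0037]
tool_rot: [-0.148, 0.989, 0.0, 0.0]
force: [0.6, 0.2, 0.2]
gripper_width: 0.07
grip_force: 0.0
```

```bash
python3 to.py .5282 .298 .004 .298
```

```text
first rot [ 0.0001  0.0003 -0.0001] then move [ 0.0005  0.0001 -0.0003] | without rot move [ 0.0005  0.0001 -0.0003] j7 1.1 F [0.6 0.2 0.2] t 26.375
```

{"fn": "nudge_tcp", "kwargs": {
  "motion": [
    [[0,0,0,0,0,0,0.015],[0,0,0,0,0,0,0.015],[0,0,0,0,0,0,0.015],[0,0,0,0,0,0,0.015],[0,0,0,0,0,0,0.015]]
  ],
  "clamp_n": 25
}}

```text
time_s: 27.0
tool_pos: [0.5287, 0.2979, 0.0035]
tool_rot: [-0.148, 0.989, -0.0, -0.0]
force: [-0.1, -0.4, 0.4]
gripper_width: 0.0298
grip_force: 25.0
```

```bash
python3 to.py .5282 .298 .004 .298
```

```text
first rot [-0.0002 -0.0001 -0.0002] then move [ 0.0004  0.0002 -0.0005] | without rot move [ 0.0004  0.0002 -0.0005] j7 1.1 F [-0.1 -0.4  0.4] t 27.0
```

To row units: -0.05 m is -0.8, -0.02 m is -0.32, 0.1445 rad / 3.1416 = 0.046.

{"fn": "nudge_tcp", "kwargs": {
  "motion": [
    [[0,0,-0.32,0,0,0,0.015],[0,0,-0.8,0,0,0,0.015],[0,0,-0.8,0,0,0,0.015],[0,0,-0.16,0,0,0.046,0.015],[0,0,0,0,0,0.046,0.015],[0,0,0,0,0,0.046,0.015],[0,0,0,0,0,0.046,0.015],[0,0,0,0,0,0,0.015]]
  ]
}}

```text
time_s: 28.0
tool_pos: [0.5282, 0.298, 0.1332]
tool_rot: [0.139, 0.99, -0.0, -0.0]
force: [0.7, -0.8, -1.3]
gripper_width: 0.0297
grip_force: 25.0
```

{"fn": "nudge_tcp", "kwargs": {
  "motion": [
    [[0,0,0,0,0,0,0.015],[0,0,0,0,0,0,0.015]]
  ]
}}

```text
time_s: 28.25
tool_pos: [0.5286, 0.2979, 0.1334]
tool_rot: [0.139, 0.99, -0.0, -0.0]
force: [-0.3, 0.9, -1.0]
gripper_width: 0.0296
grip_force: 25.0
```

```bash
python3 to.py .4228 -.1544 .13 -.2802
```

```text
first rot [-0.0001 -0.0003  0.0011] then move [-0.0234 -0.4639  0.0034] | without rot move [-0.0229 -0.464   0.0034] j7 0.69 F [-0.3  0.9 -1. ] t 28.25
```

To row units: -0.0435 m is -0.696, -0.025 m is -0.4.

{"fn": "nudge_tcp", "kwargs": {
  "motion": [
    [[-0.0192,-0.4,0,0,0,0,0.015],[-0.0352,-0.696,0,0,0,0,0.015],[-0.0352,-0.696,0,0,0,0,0.015],[-0.0352,-0.696,0,0,0,0,0.015],[-0.0352,-0.696,0,0,0,0,0.015],[-0.0352,-0.696,0,0,0,0,0.015],[-0.0352,-0.696,0,0,0,0,0.015],[-0.0352,-0.696,0,0,0,0,0.015]]
  ]
}}

```text
time_s: 29.25
tool_pos: [0.4534, -0.0247, 0.1338]
tool_rot: [0.139, 0.99, 0.0, 0.001]
force: [1.6, -0.1, -0.6]
gripper_width: 0.03
grip_force: 25.0
```

{"fn": "nudge_tcp", "kwargs": {
  "motion": [
    [[-0.0352,-0.696,0,0,0,0,0.015],[-0.0352,-0.696,0,0,0,0,0.015],[-0.0224,-0.48,0,0,0,0,0.015],[-0.016,-0.28,0,0,0,0.0003,0.015],[0,0,0,0,0,0,0.015],[0,0,0,0,0,0,0.015],[0,0,0,0,0,0,0.015],[0,0,0,0,0,0,0.015]]
  ]
}}

```text
time_s: 30.25
tool_pos: [0.4231, -0.1535, 0.1335]
tool_rot: [0.139, 0.99, 0.0, 0.0]
force: [-0.4, -0.0, -0.5]
gripper_width: 0.03
grip_force: 25.0
```

```bash
python3 to.py .4228 -.1544 .046 -.2802
```

```text
first rot [ 0.0002 -0.      0.0009] then move [ 0.     -0.0009  0.0875] | without rot move [ 0.     -0.001   0.0875] j7 1.51 F [-0.4 -0.  -0.5] t 30.25
```

To row units: 0.04 m is 0.64, 0.03 m is 0.48, 0.0009 rad / 3.1416 = 0.0003.

{"fn": "nudge_tcp", "kwargs": {
  "motion": [
    [[0,-0.016,0.48,0,0,0.0003,0.015],[0,0,0.64,0,0,0,0.015],[0,0,0.32,0,0,0,0.015],[0,0,0.064,0,0,0,0.015],[0,0,0,0,0,0,0.015],[0,0,0,0,0,0,0.015],[0,0,0,0,0,0,0.015],[0,0,0,0,0,0,0.015]]
  ]
}}

```text
time_s: 31.25
tool_pos: [0.4228, -0.1554, 0.04]
tool_rot: [0.141, 0.99, -0.0, 0.0]
force: [-0.4, -0.2, -1.1]
gripper_width: 0.0297
grip_force: 25.0
```

{"fn": "nudge_tcp", "kwargs": {
  "motion": [
    [[0,0,0,0,0,0,0.015],[0,0,0,0,0,0,0.015],[0,0,0,0,0,0,0.015]]
  ]
}}

```text
time_s: 31.62
tool_pos: [0.4225, -0.1553, 0.0395]
tool_rot: [0.141, 0.99, -0.0, -0.0]
force: [0.2, 0.9, -0.7]
gripper_width: 0.0301
grip_force: 25.0
```

```bash
python3 to.py .4228 -.1544 .0155 -.2802;  python3 - <<'E'
from h import *
im=robot.get_image('top')[:,:,::-1]; cv2.imwrite('pics/g0.png',im)
a=cv2.resize(im[200:360,325:460],None,fx=3.7,fy=3.7,interpolation=cv2.INTER_CUBIC)
cv2.imwrite('pics/g.png',a)
E
```

```text
first rot [-0.0001 -0.0001 -0.0019] then move [-0.     0.001  0.024] | without rot move [-0.     0.001  0.024] j7 1.48 F [ 0.2  0.9 -0.7] t 31.625
```

View pics/g.png

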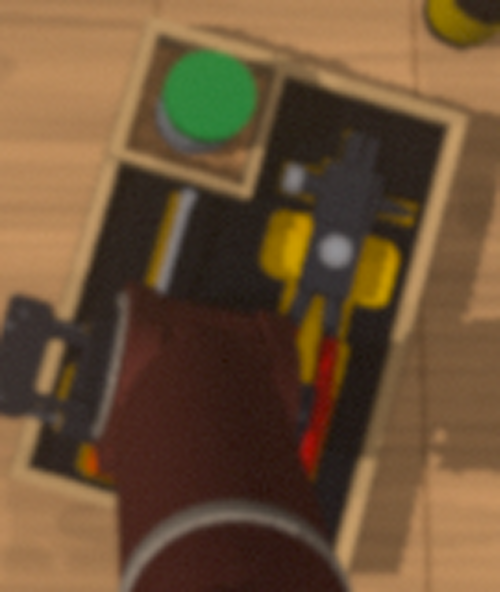

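The shaft tip is at crop (188,190), over the slot with the expected parallax. I'll measure it in tray coordinates.

Run:
```python
from fit import *
from scipy.ndimage import map_coordinates
im=cv2.imread('pics/g0.png')[:,:,::-1].astype(float); tr=np.load('poses2.npz')['tr']
def pr(P): 
    uv=w2p('top',T(tr,np.array(P)/1000)); v=[map_coordinates(im[...,c],[uv[:,1],uv[:,0]],order=1) for c in range(3)]; return v[2].round().astype(int).tolist()
Z=50.5
for x in(10,25,40):
    y=np.arange(40,71,2); print(x,list(zip(y.tolist(),pr([(x,i,Z) for i in y]))))
for y0 in(54,56):
    x=np.arange(40,66,2); print('tip',y0,list(zip(x.tolist(),pr([(i,y0,Z) for i in x]))))
```

```text
10 [(40, 28), (42, 28), (44, 25), (46, 30), (48, 42), (50, 64), (52, 93), (54, 108), (56, 99), (58, 75), (60, 45), (62, 16), (64, 17), (66, 21), (68, 24), (70, 30)]
25 [(40, 27), (42, 28), (44, 28), (46, 30), (48, 40), (50, 63), (52, 89), (54, 106), (56, 103), (58, 77), (60, 45), (62, 21), (64, 17), (66, 23), (68, 25), (70, 26)]
40 [(40, 26), (42, 26), (44, 27), (46, 30), (48, 42), (50, 69), (52, 95), (54, 109), (56, 106), (58, 84), (60, 48), (62, 25), (64, 19), (66, 24), (68, 27), (70, 29)]
tip 54 [(40, 109), (42, 113), (44, 116), (46, 114), (48, 109), (50, 99), (52, 82), (54, 60), (56, 55), (58, 62), (60, 72), (62, 80), (64, 76)]
tip 56 [(40, 106), (42, 111), (44, 109), (46, 107), (48, 102), (50, 94), (52, 77), (54, 55), (56, 51), (58, 60), (60, 72), (62, 81), (64, 77)]
```

Matches the target (tip x≈53, axis y≈54.3). Shift +0.9 mm and lower.

To row units: 0.004 m is 0.064, 0.003 m is 0.048, -0.0019 rad / 3.1416 = -0.0006.

{"fn": "nudge_tcp", "kwargs": {
  "motion": [
    [[0,0.0144,0.064,0,0,-0.0006,0.015],[0,0,0.064,0,0,0,0.015],[0,0,0.048,0,0,0,0.015],[0,0,0.032,0,0,0,0.015],[0,0,0,0,0,0,0.015],[0,0,0,0,0,0,0.015],[0,0,0,0,0,0,0.015]]
  ]
}}

```text
time_s: 32.55
tool_pos: [0.4229, -0.1545, 0.0266]
tool_rot: [0.14, 0.99, -0.0, 0.0]
force: [0.0, -0.0, -0.8]
gripper_width: 0.0295
grip_force: 25.0
```

```bash
python3 to.py .4228 -.1544 .0155 -.2802
```

```text
first rot [-0.      0.0003  0.    ] then move [0.0001 0.0001 0.0111] | without rot move [0.0001 0.0001 0.0111] j7 1.48 F [ 0.  -0.  -0.8] t 32.55
```

{"fn": "nudge_tcp", "kwargs": {
  "motion": [
    [[0,0,0.032,0,0,0,0.015],[0,0,0.032,0,0,0,0.015],[0,0,0,0,0,0,0.015],[0,0,0,0,0,0,0.015]]
  ]
}}

```text
time_s: 33.05
tool_pos: [0.4228, -0.1544, 0.0225]
tool_rot: [0.14, 0.99, -0.0, -0.0]
force: [0.1, 0.2, -1.6]
gripper_width: 0.0296
grip_force: 25.0
```

```bash
python3 to.py .4228 -.1544 .0155 -.2802
```

```text
first rot [-0.     -0.0001  0.0001] then move [-0.     0.     0.007] | without rot move [-0.     0.     0.007] j7 1.47 F [ 0.1  0.2 -1.6] t 33.05
```

To row units: 0.003 m is 0.048, 0.002 m is 0.032.

{"fn": "nudge_tcp", "kwargs": {
  "motion": [
    [[0,0,0.048,0,0,0,0.015],[0,0,0.032,0,0,0,0.015],[0,0,0.024,0,0,0,0.015],[0,0,0.016,0,0,0,0.015],[0,0,0,0,0,0,0.015],[0,0,0,0,0,0,0.015]]
  ]
}}

```text
time_s: 33.8
tool_pos: [0.4227, -0.1544, 0.0154]
tool_rot: [0.14, 0.99, -0.0, 0.0]
force: [-0.7, 0.4, 5.9]
gripper_width: 0.0299
grip_force: 25.0
```

```bash
python3 to.py .4228 -.1544 .0155 -.2802
```

```text
first rot [-0.0002  0.      0.0001] then move [-0.0001  0.0001 -0.0001] | without rot move [-0.0001  0.0001 -0.0001] j7 1.47 F [-0.7  0.4  5.9] t 33.8
```

To row units: -0.05 m is -0.8, -0.03 m is -0.48.

{"fn": "nudge_tcp", "kwargs": {
  "motion": [
    [[0,0,0,0,0,0,0.044],[0,0,0,0,0,0,0.044],[0,0,0,0,0,0,0.044],[0,0,-0.048,0,0,0,0.044],[0,0,-0.48,0,0,0,0.044],[0,0,-0.8,0,0,0,0.044],[0,0,-0.8,0,0,0,0.044],[0,0,-0.48,0,0,0,0.044]]
  ]
}}

```text
time_s: 34.8
tool_pos: [0.4234, -0.1546, 0.1806]
tool_rot: [0.14, 0.99, -0.0, 0.002]
force: [-0.1, -0.3, -0.8]
gripper_width: 0.0443
grip_force: 0.0
```

{"fn": "nudge_tcp", "kwargs": {
  "motion": [
    [[0,0.64,0,0,0,0,0.044],[0,0.8,0,0,0,0,0.044],[0,0.8,0,0,0,0,0.044],[0,0.8,0,0,0,0,0.044],[0,0.8,0,0,0,0,0.044],[0,0,0,0,0,0,0.044],[0,0,0,0,0,0,0.044],[0,0,0,0,0,0,0.044]]
  ]
}}

```text
time_s: 35.8
tool_pos: [0.4888, 0.0744, 0.178]
tool_rot: [0.141, 0.99, -0.001, -0.0]
force: [-0.1, -0.0, 0.1]
gripper_width: 0.0437
grip_force: 0.0
```

Run:
```python
from h import *
im=robot.get_image('top')[:,:,::-1]
cv2.imwrite('pics/k.png',cv2.resize(im[60:360,60:580],None,fx=1.53,fy=1.53,interpolation=cv2.INTER_CUBIC))
cv2.imwrite('pics/k2.png',cv2.resize(im[200:360,325:460],None,fx=3.7,fy=3.7,interpolation=cv2.INTER_CUBIC))
```

```text
(no output)
```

View pics/k2.png

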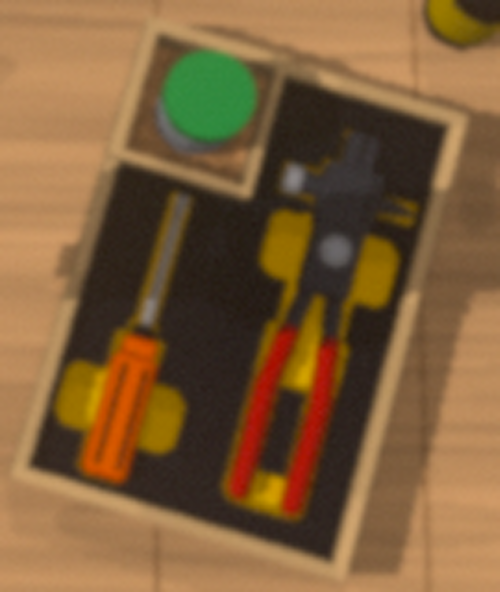

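All three items are home: driver at (130,400), pliers at (310,330), jar at (209,97). Handing in.

```bash
python3 -c "
from rig import robot
print(robot.finish_job())"
```

```text
the job is handed in; nothing more can be done
None
```

The pliers and screwdriver are in their cut-outs and the jar is upright in its bay, each set down gently; I handed the job in at about 36 s, the arm clear of everything, but no verdict came back, so this rests on the last top-camera view.

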